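Lock the trackside camera mast in its stand, raise it to the second stop and hold it

TASK

Get the telescoping camera mast ready for filming a race: first swing the stand's latch bar fully home into its catch, so that it holds down the flange of the mast's foot. Then squeeze the release button in the side of the camera head, draw the mast up past its first stop to its second stop with the foot still down in the stand, and finish while still holding the head up there (it springs back down when let go). Leave the other things around it where they are.

Things in the scene. Friction and masses are not known exactly. Their poses are not given: they have to be found in the camera images.
- mast_stand: Stand, fixed on the table: grey base plate 137 (x) x 96 (y) x 12 mm, mast upright near its middle. Origin on the table under the mast axis, z up; own -x faces roughly to the robot. C-shaped steel catch at own (-50, 26) mm, 54 mm high, open to own +y; latch hinge post at own (55, 26) mm. Lower tube 30 mm thick, up to z = 116 mm; the foot's round flange is 60 mm across, top at z = 40 mm.
- mast_latch (a joint): Angle of the flat steel latch bar (166 x 12 mm, z = 41.5 to 47.5 mm) about its upright hinge. 0 = fully home in the catch against a stop, bar pointing along the stand's own -x, over the flange's edge; grows to at most 1.3 as it swings level towards the stand's own +y (clockwise from above). Friction keeps it where it is left; about 1 N at the knob moves it.
- latch_knob (a point): Centre of the top of the upright round knob at the free end of the latch bar: 14 mm thick, 38 mm tall, its top 85.5 mm and its foot 47.5 mm above the table, 160 mm from the hinge axis. Grasp it from above or push it sideways. The low track barrier in front of the stand (under 35 mm high) passes beneath it.
- latch_hinge (a point): Point on the latch's upright hinge axis, 41.5 mm above the table.
- mast_foot (a joint): How far the mast's foot has risen out of its sleeve (m). 0 = seated. With the latch open the whole mast lifts out of the sleeve, up to 0.03, when its head is pulled; with the latch closed it can rise only about 1.5 mm.
- mast_top (a joint): How far the thin top section (17 mm thick) has come out of the middle section (m): 0 = stowed, 0.045 = the first stop. Locked at 0 until the release button is pressed. Springs pull it back down: it takes about 3.5 to 4.5 N to raise. Let go, the mast falls back and may rest about 16 mm out until the button is pressed again.
- mast_mid (a joint): How far the middle section (23 mm thick) has come out of the lower tube (m): 0 = stowed, 0.045 = fully out. It moves only after the top section has reached the first stop, and takes about 6.5 to 7.5 N. The second stop, a hard one, is both sections out: head 0.09 m above its stowed height.
- camera_head: Black camera head on the mast, 36 (x) x 24 (y) x 46 mm high; origin at its centre, on the mast axis, 153 mm above the table when stowed; axes as the stand's. Round lens, 21 mm across, stands 9 mm out of its -x side. Release button in its +y side, ribs on its -y side: squeeze along its y axis from above, fingers at its centre's height. This grip presses the button and carries the mast.
- head_grip (a point): The grip point of the camera head, its centre.
- release_button (a joint): How far the release button (22 wide x 30 high, standing 6 mm out of the head's +y side) is pressed in (m): 0 = out, 0.005 = fully in, nearly flush (head and button then 25 mm across). It frees the mast beyond about 0.003; full press takes 5 N. Keep it pressed while drawing the mast out.
- car_red: Red and white model race car, 55x106x43 mm, a bystander fixed to the track. Origin under its middle.
- cone_0: Small orange traffic cone, 26x26x30 mm, loose bystander. Origin under its middle.
- flag_0: Small flag on a round black foot, 24x42x68 mm, loose bystander. Origin under its middle.
- tyre_stack_a: Stack of three model tyres, 37 mm across, 36 mm high, glued down. Origin under its middle.
- screwdriver_red: Screwdriver with an orange-red handle, 27x171x25 mm, loose bystander. Origin under its middle.
- car_white: White and red model race car, 55x109x43 mm, a bystander fixed to the track. Origin under its middle.

How it is judged:
By the outcome, as a careful person would: the job done as asked, in the order asked, and still so for the second after the job is handed in, while the arm keeps its last pose, push and grip.
It also fails if it takes over 42 s, if anything falls off the work surface, if the arm or the gripper's body presses on something with over 40 N, if the wrist force passes 120 N, or if a joint passes its speed limit or range.

ROBOT

A 6-joint arm with a two-finger parallel gripper is mounted at the origin on the work surface; the furniture and walls round the work are solid. World frame = base frame: x ahead of the robot, y to its left, z up, the work surface at z = 0. Lengths are in m, angles in rad, forces in N, time in s.
With the tool pointing down it reaches from about 0.275 to 0.85 m from the base axis. Payload 19 kg.
Tool frame: the origin (TCP) lies midway between the tips of the shut fingers; the grasp point (between the pads) lies arm.grip_depth behind it (arm.grip_depth is the distance from the TCP to the grasp point, in m); z points along the fingers, y is the line along which they close (so a half turn about z gives the same grasp; the last joint's range is limited). The gripper opens to 85 mm and grips with 20 to 120 N. Pads are 22 mm wide; open, the fingers measure 114 mm over their backs; the gripper's body (76 mm by 85 mm) begins 54 mm behind the grasp point. The pads swing forward as they close: fully open they stand 13 mm farther back than shut.
Start: joints at [0.98, 0.15, 1.437, -0, 1.554, -0.134], TCP at [0.254, 0.516, 0.207] pointing down, gripper open.
Joint ranges: [-2.8, 2.8], [-0.68, 2.1], [0.12, 2.68], [-1.39, 4.53], [0.16, 2.79], [-2.81, 2.81]. Speed limits (rad/s): [1.89, 1.89, 2.22, 3.01, 3.01, 3.01].

INTERFACE

Orientations are given as a rotation vector (axis times angle).
In Python, from rig import arm gives the robot as it stands. The module is installed in compiled form; this text tells all that it offers.
- The arm moves only by the tool arm_command, never from a script. Its argument "deltas" is a list of rows, each a list of 6 numbers: the shift along the tool's x, y, z in shares of 50 cm (1.0 is 50 cm), then the turn, a rotation vector about the tool's x, y, z in normalised numbers (1 is 60 degrees). In form: [[x, y, z, wx, wy, wz], ...]. A call has 1 to 5 rows; each row is the pose to reach, as a shift and turn from the pose commanded when the call began, along the tool's axes at that moment; what a row does not reach only later rows make up. A row lasts 1/10 s, in which the tool goes at most 50 mm and 8.59 degrees, less where a joint would pass 70% of its speed; a pose out of reach is approached as far as the arm can. No shift or turn number may pass 1 either way. A call with a gripper value outside its range is refused whole. "claw" is the finger opening in cm, from 0 to 8.54, set as the call begins (left out, the last holds). The fingers move at their own pace and stop on an object; "force" is the grip in N (left out, the last holds). Time passes only in rows, so rows that repeat a pose let the fingers close. It gives the time, the measured TCP pose, the force, the opening and the grip force at its end, in the units of the state.
- arm.get_state(): the state, without advancing time (a new reading comes with each control period).
- arm.snapshot(name): name is "side" or "top"; returns a dict with "pixels" (400x640x3 uint8, red, green, blue), "z_map" (400x640 float32, m along the optical axis (not along the pixel's ray), 0 where there is no reading), "K" (3x3 intrinsics, pixels), "R" (3x3) and "t" (3): a world point X has camera coordinates R X + t. Camera axes: x right, y down, z forward; pixel columns grow to the right and rows downward; lengths in m; the calibration is good to about 2 mm. A picture is of the moment at which its call begins.
- arm.sign_off(): hands the job in; it is judged then, once.
The state is a dict: "time": time; "qpos": joint angles; "joint_vel": joint speeds; "tau": joint torques, N m; "tcp_pos": TCP position; "tcp_rot": TCP orientation; "wrist_force": force on the tool from outside, world axes, zero at the start; "wrist_torque": the same for the moment, N m; "grip_width": finger opening in m; "grasp_force": force on a finger pad.
Only numpy, scipy, OpenCV 4.12 (cv2) and the standard library are available. Lean on these libraries where they do the work, as an engineer would, in place of code of your own. Each camera call takes 0.05 s, during which the arm holds its last target. There are 200 camera calls.

## Working session

There is one attempt and no reset: what is moved stays moved. The work goes in short steps, Python scripts to look and compute and a tool call to move; the robot and the scene stay as the last step left them, time stands still between calls to the robot, and variables do not carry over. Pictures are saved under pics/ and viewed, at most 10 in all, crops included, and the job is handed in when it is done.

Besides the shell and the picture viewer there is one more tool, called after ">>>" in YAML: its name, and indented under it one key for each argument. arm_command: Moves the arm, as the interface text tells. Its arguments: {"type":"object","properties":{"deltas":{"type":"array"},"claw":{"type":"number"},"force":{"type":"number"}},"required":["deltas"]}

```bash
mkdir -p pics
cat > h.py <<'E'
import numpy as np, cv2
from rig import arm
def snap(n,f):
    s=arm.snapshot(n); np.savez(''+f+'.npz',**s)
    cv2.imwrite(f'pics/{f}.png',s['pixels'][:,:,::-1]); return s
def cloud(s):
    v,u=np.mgrid[:400,:640]; z=s['z_map']; K=s['K']
    c=np.stack([(u-K[0,2])*z/K[0,0],(v-K[1,2])*z/K[1,1],z],-1)
    P=(c-s['t'])@s['R']; P[z==0]=np.nan; return P
E
python3 - <<'E'
from h import *
for n in('side','top'):
    s=snap(n,n+'0'); print(n,s['K'].tolist(),s['R'].round(3).tolist(),s['t'].round(3).tolist())
st=arm.get_state(); print({k:np.round(v,3).tolist() for k,v in st.items()}, arm.grip_depth)
E
```

```text
side [[472.2001079100779, 0.0, 318.9552529594572], [0.0, 472.2001079100779, 198.2691481725752], [0.0, 0.0, 1.0]] [[0.909, -0.416, -0.021], [-0.244, -0.491, -0.836], [0.338, 0.765, -0.548]] [-0.552, 0.251, 1.218]
top [[505.87694727512184, 0.0, 308.1274055133588], [0.0, 505.87694727512184, 200.5327117034842], [0.0, 0.0, 1.0]] [[-0.007, -1.0, 0.011], [-0.998, 0.006, -0.058], [0.058, -0.012, -0.998]] [0.02, 0.638, 1.659]
{'time': 0.1, 'qpos': [0.98, 0.151, 1.438, -0.0, 1.554, -0.134], 'joint_vel': [0.001, -0.003, -0.001, 0.001, -0.002, -0.002], 'tau': [0.006, -71.437, -57.18, 0.0, 0.007, 0.0], 'tcp_pos': [0.254, 0.516, 0.206], 'tcp_rot': [-0.711, -3.06, 0.001], 'wrist_force': [-0.423, 0.886, -0.018], 'wrist_torque': [-0.002, -0.026, 0.053], 'grasp_force': 0.0, 'grip_width': 0.085} 0.0187
```

View pics/side0.png

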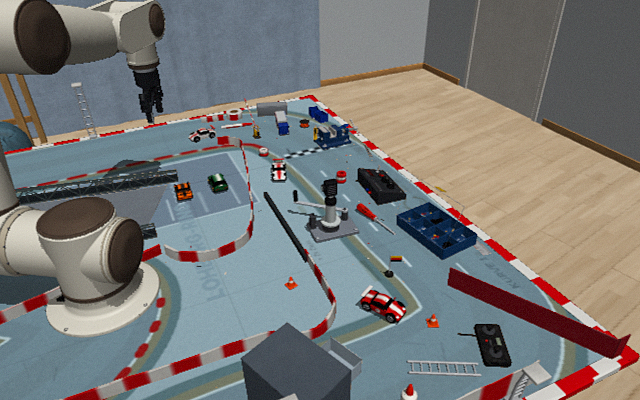

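View pics/top0.png

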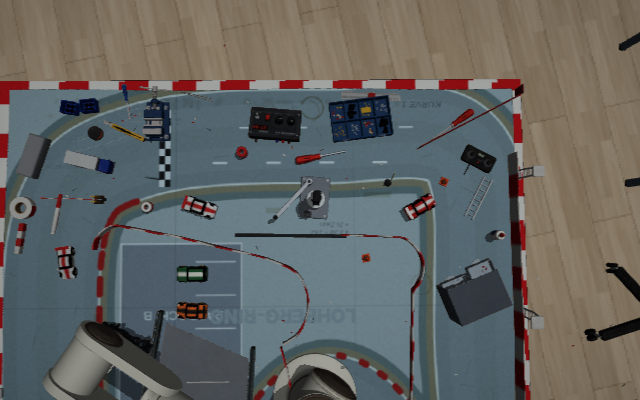

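The stand is at about (331,225) in the side view and (315,198) in the top view. The latch knob is near side (296,196) and top (272,219), so the latch is open. I'll crop in and measure next.

Run:
```python
from h import *
a=dict(np.load('side0.npz'));b=dict(np.load('top0.npz'))
A=cv2.resize(a['pixels'][165:255,270:370],None,fx=4,fy=4,interpolation=2)
B=cv2.resize(b['pixels'][165:235,255:345],None,fx=4,fy=4,interpolation=2)
C=np.zeros((360,760,3),np.uint8);C[:,:400]=A;C[:280,400:]=B
cv2.imwrite('pics/crop1.png',C[:,:,::-1])
for n,s,(r0,r1,c0,c1) in(('side',a,(165,255,270,370)),('top',b,(165,235,255,345))):
    P=cloud(s)[r0:r1,c0:c1].reshape(-1,3)
    uv=np.stack(np.meshgrid(np.arange(c0,c1),np.arange(r0,r1)),-1).reshape(-1,2)
    for lo,hi in((.006,.018),(.035,.052),(.055,.1),(.1,.135),(.135,.2)):
        m=(P[:,2]>lo)&(P[:,2]<hi); m&=(P[:,0]>.3)
        if m.sum(): print(n,lo,hi,m.sum(),np.median(P[m],0).round(4),P[m].min(0).round(3),P[m].max(0).round(3),uv[m].mean(0).round(1))
P=cloud(b)
m=(abs(P[...,2]-.0445)<.006);m[:165]=0;m[235:]=0;m[:,:255]=0;m[:,345:]=0
q=P[m][:,:2];print(cv2.fitLine(q.astype(np.float32),cv2.DIST_HUBER,0,.01,.01).ravel())
m=(abs(P[...,2]-.012)<.004);m[:165]=0;m[235:]=0;m[:,:290]=0;m[:,345:]=0
print('base',cv2.minAreaRect(P[m][:,:2].astype(np.float32)))
```

```text
side 0.006 0.018 873 [ 0.6282 -0.0123  0.0119] [ 0.511 -0.086  0.006] [0.848 0.413 0.018] [327.1 222.8]
side 0.035 0.052 564 [0.6434 0.0707 0.0434] [ 0.522 -0.094  0.035] [0.891 0.39  0.052] [330.3 200.1]
side 0.055 0.1 181 [ 0.63   -0.0149  0.074 ] [ 0.574 -0.026  0.055] [0.853 0.175 0.1  ] [322.7 206.7]
side 0.1 0.135 119 [ 0.6357 -0.0171  0.1155] [ 0.622 -0.026  0.1  ] [0.657 0.008 0.135] [329.8 200.3]
side 0.135 0.2 232 [ 0.6347 -0.0163  0.1626] [ 0.612 -0.024  0.135] [0.659 0.007 0.18 ] [328.9 187.1]
top 0.006 0.018 1269 [0.6467 0.0069 0.0097] [ 0.527 -0.105  0.006] [0.759 0.193 0.018] [306.5 198.5]
top 0.035 0.052 286 [0.6388 0.02   0.0454] [ 0.527 -0.1    0.035] [0.71  0.121 0.052] [303.  198.9]
top 0.055 0.1 53 [0.5956 0.0425 0.0585] [0.579 0.007 0.055] [0.703 0.128 0.092] [294.3 209.4]
top 0.1 0.135 6 [ 0.6415 -0.0231  0.1174] [ 0.634 -0.024  0.107] [0.65  0.005 0.125] [319.5 197.5]
top 0.135 0.2 135 [ 0.6398 -0.0061  0.1747] [ 0.616 -0.022  0.155] [0.661 0.009 0.186] [316. 197.]
[ 0.45152542 -0.8922582   0.6445469   0.03902671]
base ((0.6425378918647766, -0.014094091951847076), (0.1805078685283661, 0.23042336106300354), 89.66548919677734)
```

View pics/crop1.png

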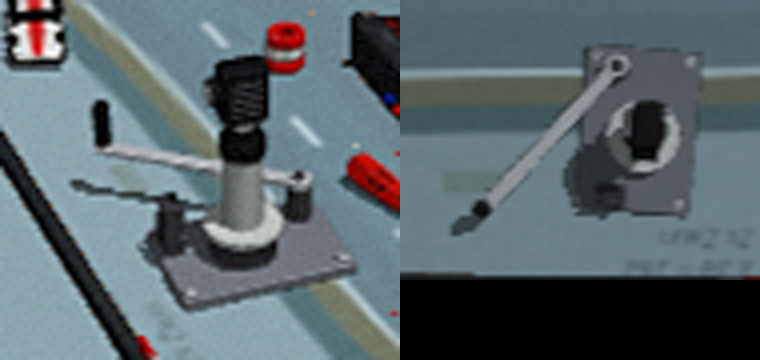

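The crop shows the knob top at side (295.2,190.7) and top (275,217.5). The hinge is at side (345,209) and top (309.5,181). The head is at side (330.5,188) and top (317,196). The latch is open by roughly 0.7 rad.

```bash
cat >> h.py <<'E'
def ray(s,u,v):
    d=np.linalg.inv(s['K'])@[u,v,1]; o=-s['R'].T@s['t']; return o,s['R'].T@d
def onz(s,u,v,z):
    o,d=ray(s,u,v); return o+d*(z-o[2])/d[2]
def tri(s1,p1,s2,p2):
    A=[];b=[]
    for s,p in((s1,p1),(s2,p2)):
        o,d=ray(s,*p); d/=np.linalg.norm(d); M=np.eye(3)-np.outer(d,d); A.append(M); b.append(M@o)
    return np.linalg.lstsq(np.vstack(A),np.hstack(b),rcond=None)[0]
E
python3 - <<'E'
from h import *
a=dict(np.load('side0.npz'));b=dict(np.load('top0.npz'))
k=tri(a,(295.2,190.3),b,(275,217.5));h=tri(a,(345.2,209.5),b,(309.5,181.2))
print('knob',k,onz(b,275,217.5,.0855),onz(a,295.2,190.3,.0855));print('hinge',h,onz(b,309.5,181.2,.0475), onz(a,345.2,209.5,.0475),'dist',np.linalg.norm((k-h)[:2]))
def sub(s,r):
    m=np.zeros((400,640),bool);r0,r1,c0,c1=r;m[r0:r1,c0:c1]=1;return m
PA,PB=cloud(a),cloud(b)
# head: top view pixels with z>0.165 
m=sub(b,(180,212,305,328))&(PB[...,2]>.14)
print('headtop',m.sum(),np.median(PB[m],0)); v,u=np.nonzero(m)
q=np.array([onz(b,x,y,.176)[:2] for x,y in zip(u,v)],np.float32); print(cv2.minAreaRect(q),q.min(0),q.max(0))
print((m[185:210,308:326]).astype(int))
# lens/ribs in side
m=sub(a,(160,215,310,350))&(PA[...,2]>.135); print('side head',np.percentile(PA[m],[2,50,98],axis=0).round(4).tolist())
# base plate corners from top view
c=np.array([[585,48],[700,55],[690,213],[578,210]]);c=np.c_[255+(c[:,0]-400)/4,165+c[:,1]/4]
w=np.array([onz(b,*p,.012)[:2] for p in c]);print('corners',w.round(4).tolist(),w.mean(0))
# grey plate mask
hsv=cv2.cvtColor(b['pixels'],cv2.COLOR_RGB2HSV); 
m=sub(b,(170,225,296,334))&(abs(PB[...,2]-.012)<.005)&(hsv[...,1]<60)
m=cv2.morphologyEx(m.astype(np.uint8),cv2.MORPH_OPEN,np.ones((3,3)))
v,u=np.nonzero(m);q=np.array([onz(b,x,y,.012)[:2] for x,y in zip(u,v)],np.float32);print(m.sum(),cv2.minAreaRect(q))
E
```

```text
knob [0.58239057 0.12160084 0.08781686] [0.58112885 0.12221268 0.0855    ] [0.58500055 0.12458017 0.0855    ]
hinge [0.70033021 0.01108571 0.04795851] [0.69983178 0.011318   0.0475    ] [0.70121274 0.01150732 0.0475    ] dist 0.16162719999339595
headtop 135 [ 0.63983142 -0.00609011  0.17471553]
((0.6382097005844116, -0.006000850349664688), (0.03007960319519043, 0.0451849028468132), 89.58940887451172) [ 0.61558294 -0.02115899] [0.6608264  0.00907121]
[[0 0 0 0 0 0 0 0 0 0 0 0 0 0 0 0 0 0]
 [0 0 0 0 0 0 0 0 0 0 0 0 0 0 0 0 0 0]
 [0 0 0 0 0 0 0 0 0 0 0 0 0 0 0 0 0 0]
 [0 0 0 0 0 0 0 0 0 0 0 0 0 0 0 0 0 0]
 [0 0 0 0 0 0 0 0 0 0 0 0 0 0 0 0 0 0]
 [0 0 0 0 0 0 1 1 1 1 1 1 0 0 0 0 0 0]
 [0 0 0 0 0 0 1 1 1 1 1 1 1 0 0 0 0 0]
 [0 0 0 0 1 1 1 1 1 1 1 1 1 1 0 0 0 0]
 [0 0 0 1 1 1 1 1 1 1 1 1 1 1 0 0 0 0]
 [0 0 0 1 1 1 1 1 1 1 1 1 1 1 0 0 0 0]
 [0 0 0 1 1 1 1 1 1 1 1 1 1 0 0 0 0 0]
 [0 0 0 1 1 1 1 1 1 1 1 1 1 0 0 0 0 0]
 [0 0 0 1 1 1 1 1 1 1 1 1 1 0 0 0 0 0]
 [0 0 0 1 1 1 1 1 1 1 0 1 1 0 0 0 0 0]
 [0 0 0 1 1 1 1 1 1 1 1 1 1 0 0 0 0 0]
 [0 0 0 0 0 1 1 1 1 1 1 1 1 0 0 0 0 0]
 [0 0 0 0 0 1 1 1 1 1 1 1 1 0 0 0 0 0]
 [0 0 0 0 0 1 1 1 1 1 1 1 0 0 0 0 0 0]
 [0 0 0 0 0 1 1 1 1 1 1 1 0 0 0 0 0 0]
 [0 0 0 0 0 1 1 1 1 1 1 1 0 0 0 0 0 0]
 [0 0 0 0 0 0 0 1 1 1 1 0 0 0 0 0 0 0]
 [0 0 0 0 0 0 0 0 0 0 0 0 0 0 0 0 0 0]
 [0 0 0 0 0 0 0 0 0 0 0 0 0 0 0 0 0 0]
 [0 0 0 0 0 0 0 0 0 0 0 0 0 0 0 0 0 0]
 [0 0 0 0 0 0 0 0 0 0 0 0 0 0 0 0 0 0]]
side head [[0.6137, -0.0225, 0.1371], [0.6347, -0.0163, 0.1626], [0.6559, 0.0023, 0.1788]]
corners [[0.7175, 0.0382], [0.7111, -0.0577], [0.5793, -0.0482], [0.5824, 0.0449]] [ 0.64755943 -0.00569324]
209 ((0.6460440158843994, -0.008164767175912857), (0.09179768711328506, 0.12791045010089874), 80.02525329589844)
```

```bash
cat >> h.py <<'E'
from scipy.spatial.transform import Rotation as Ro
def down(deg): # tool z down, tool y at world angle deg
    t=np.radians(deg); y=np.array([np.cos(t),np.sin(t),0]); z=np.array([0,0,-1.]); return np.stack([np.cross(y,z),y,z],1)
def row(p,deg,p0=None,d0=None):
    s=arm.get_state()
    R0=Ro.from_rotvec(s['tcp_rot']).as_matrix() if d0 is None else down(d0); p0=s['tcp_pos'] if p0 is None else p0
    t=R0.T@(np.array(p)-p0); w=np.degrees(Ro.from_matrix(R0.T@down(deg)).as_rotvec())
    return np.r_[t*100,w].round(2).tolist()
def show():
    s=arm.get_state(); R=Ro.from_rotvec(s['tcp_rot']).as_matrix()
    print(round(s['time'],2),np.round(s['tcp_pos'],4),'ydeg',np.degrees(np.arctan2(R[1,1],R[0,1])).round(2),'F',np.round(s['wrist_force'],1),round(s['grip_width'],4),s['grasp_force'])
E
python3 - <<'E'
from h import *
show(); print(row([.582,.1215,.17],47))
E
```

```text
0.1 [0.2535 0.5159 0.2065] ydeg 63.83 F [-0.4  0.9 -0. ] 0.0854 0.0
[-46.88, -20.9, 3.66, -0.06, 0.0, 16.83]
```

The manual's scale: shifts go in shares of 50 cm and turns go in shares of 60 degrees. Converting my numbers, -46.9 cm / 50 = -0.938, -20.9 cm / 50 = -0.418, 16.8 degrees / 60 = 0.28.

>>> arm_command:
  deltas:
    - [-0.938,-0.418,0.072,0,0,0.28]
    - [-0.938,-0.418,0.072,0,0,0.28]
    - [-0.938,-0.418,0.072,0,0,0.28]
    - [-0.938,-0.418,0.072,0,0,0.28]
    - [-0.938,-0.418,0.072,0,0,0.28]
  claw: 6
  force: 30

```text
time: 0.6
tcp_pos: [0.414, 0.3227, 0.1892]
tcp_rot: [-1.15, -2.923, 0.0]
wrist_force: [0.8, 0.7, 0.2]
grip_width: 0.0599
grasp_force: 0.0
```

```bash
python3 -c "
from h import *
show(); print(row([.582,.1215,.17],47))"
```

```text
0.6 [0.414  0.3227 0.1892] ydeg 47.04 F [0.8 0.7 0.2] 0.0599 0.0
[-26.0, -3.27, 1.92, -0.02, -0.0, 0.04]
```

Converted, -26 cm / 50 = -0.52, -3.3 cm / 50 = -0.066.

>>> arm_command:
  deltas:
    - [-0.52,-0.066,0.038,0,0,0]
    - [-0.52,-0.066,0.038,0,0,0]
    - [-0.52,-0.066,0.038,0,0,0]
    - [-0.52,-0.066,0.038,0,0,0]
    - [-0.52,-0.066,0.038,0,0,0]

```text
time: 1.1
tcp_pos: [0.5737, 0.1309, 0.1711]
tcp_rot: [-1.151, -2.923, 0.0]
wrist_force: [0.1, 0.3, 0.7]
grip_width: 0.0599
grasp_force: 0.0
```

>>> arm_command:
  deltas:
    - [0,0,0,0,0,0]
    - [0,0,0,0,0,0]

```text
time: 1.3
tcp_pos: [0.5731, 0.1319, 0.1706]
tcp_rot: [-1.153, -2.921, 0.001]
wrist_force: [-0.5, 0.7, 0.2]
grip_width: 0.06
grasp_force: 0.0
```

```bash
python3 -c "
from h import *
show(); print(row([.582,.1215,.055],47))"
```

```text
1.3 [0.5731 0.1319 0.1706] ydeg 46.91 F [-0.5  0.7  0.2] 0.06 0.0
[-1.37, -0.13, 11.56, -0.06, -0.06, -0.09]
```

Converted, 11.5 cm / 50 = 0.23, 8 cm / 50 = 0.16.

>>> arm_command:
  deltas:
    - [-0.028,-0.002,0.08,0,0,0]
    - [-0.028,-0.002,0.16,0,0,0]
    - [-0.028,-0.002,0.23,0,0,0]
    - [-0.028,-0.002,0.23,0,0,0]

```text
time: 1.7
tcp_pos: [0.5793, 0.1234, 0.0523]
tcp_rot: [-1.147, -2.918, 0.005]
wrist_force: [0.5, 0.7, 0.2]
grip_width: 0.06
grasp_force: 0.0
```

>>> arm_command:
  deltas:
    - [0,0,0,0,0,0]
    - [0,0,0,0,0,0]
    - [0,0,0,0,0,0]
    - [0,0,0,0,0,0]
    - [0,0,0,0,0,0]
  claw: 1

```text
time: 2.2
tcp_pos: [0.5832, 0.1228, 0.0582]
tcp_rot: [1.15, 2.921, 0.002]
wrist_force: [-0.5, 2.0, 9.4]
grip_width: 0.0108
grasp_force: 29.3
```

```bash
python3 -c "
from h import *
show(); s=snap('side','side1'); cv2.imwrite('pics/crop2.png',cv2.resize(s['pixels'][140:255,250:370],None,fx=5,fy=5,interpolation=2)[:,:,::-1])
# arc rows: tool at radius .161 about hinge; own yaw -3.5
H=np.array([.7003,.0112]);p=arm.get_state()['tcp_pos'];d=p[:2]-H;r=np.hypot(*d);a0=np.degrees(np.arctan2(d[1],d[0]));print(r,a0)
for a in np.arange(a0,180,4): print(row([*(H+r*np.array([np.cos(np.radians(a)),np.sin(np.radians(a))])),p[2]],47+a-a0))
"
```

```text
2.2 [0.5832 0.1228 0.0582] ydeg 47.03 F [-0.5  2.   9.4] 0.0108 29.291423857212067
0.16179663100417654 136.35936110538216
[0.0, 0.0, 0.0, 0.12, 0.09, 0.03]
[-0.03, -1.13, -0.0, 0.11, 0.09, -3.97]
[-0.13, -2.25, -0.0, 0.11, 0.09, -7.97]
[-0.31, -3.37, -0.01, 0.11, 0.1, -11.97]
[-0.57, -4.47, -0.01, 0.1, 0.1, -15.97]
[-0.91, -5.54, -0.01, 0.1, 0.11, -19.97]
[-1.32, -6.6, -0.01, 0.1, 0.11, -23.97]
[-1.8, -7.62, -0.01, 0.09, 0.11, -27.97]
[-2.36, -8.6, -0.01, 0.09, 0.12, -31.97]
[-2.98, -9.55, -0.01, 0.08, 0.12, -35.97]
[-3.66, -10.44, -0.02, 0.08, 0.12, -39.97]
```

View pics/crop2.png

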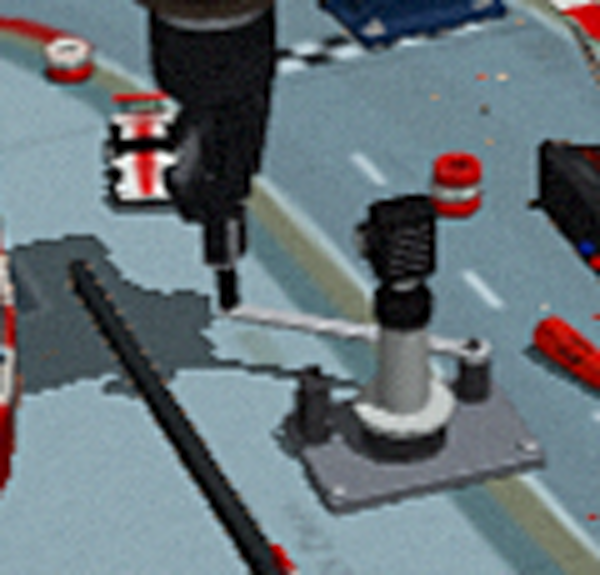

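The fingers hold the knob at crop (228,295), on the bar end at (228,310). There is a slight upward force, so I'll ease up 2 mm and swing along the arc.

Converted, -4.5 cm / 50 = -0.09, -3.4 cm / 50 = -0.068, -16 degrees / 60 = -0.2667.

>>> arm_command:
  deltas:
    - [0,0,-0.004,0,0,0]
    - [0,-0.022,-0.004,0,0,-0.0667]
    - [-0.002,-0.046,-0.004,0,0,-0.1333]
    - [-0.006,-0.068,-0.004,0,0,-0.2]
    - [-0.012,-0.09,-0.004,0,0,-0.2667]

```text
time: 2.75
tcp_pos: [0.5565, 0.0849, 0.0588]
tcp_rot: [0.728, 3.054, -0.0]
wrist_force: [7.5, -2.6, -6.0]
grip_width: 0.0106
grasp_force: 27.6
```

```bash
cat > arc.py <<'E'
from h import *
show()
H=np.array([.7003,.0112]);s=arm.get_state();p=s['tcp_pos'];d=p[:2]-H;r=np.hypot(*d);a0=np.degrees(np.arctan2(d[1],d[0]));print(r,a0)
for a in np.arange(a0,a0+26,3): print(row([*(H+.1615*np.array([np.cos(np.radians(a)),np.sin(np.radians(a))])),p[2]],a-89.5))
E
python3 arc.py
```

```text
2.75 [0.5565 0.0849 0.0588] ydeg 63.19 F [ 7.5 -2.6 -6. ] 0.0106 27.578860223293304
0.16155529155732196 152.85849870309843
[-0.01, -0.0, 0.0, 0.01, 0.1, -0.17]
[-0.02, -0.85, -0.0, 0.01, 0.1, -3.17]
[-0.08, -1.69, -0.0, 0.01, 0.1, -6.17]
[-0.19, -2.53, -0.0, 0.01, 0.1, -9.17]
[-0.34, -3.36, -0.0, 0.0, 0.1, -12.17]
[-0.53, -4.18, -0.0, 0.0, 0.1, -15.17]
[-0.77, -5.0, 0.0, -0.0, 0.1, -18.17]
[-1.04, -5.79, 0.0, -0.0, 0.1, -21.17]
[-1.36, -6.58, 0.0, -0.01, 0.1, -24.17]
```

Converted, -4.2 cm / 50 = -0.084, -3.4 cm / 50 = -0.068, -15 degrees / 60 = -0.25.

>>> arm_command:
  deltas:
    - [-0.002,-0.018,0.002,0,0,-0.05]
    - [-0.004,-0.034,0.002,0,0,-0.1]
    - [-0.006,-0.05,0.002,0,0,-0.15]
    - [-0.01,-0.068,0.002,0,0,-0.2]
    - [-0.012,-0.084,0.002,0,0,-0.25]

```text
time: 3.25
tcp_pos: [0.5429, 0.0451, 0.0585]
tcp_rot: [0.324, 3.123, 0.0]
wrist_force: [6.1, -0.8, 1.5]
grip_width: 0.0107
grasp_force: 28.9
```

```bash
python3 arc.py
```

```text
3.25 [0.5429 0.0451 0.0585] ydeg 78.15 F [ 6.1 -0.8  1.5] 0.0107 28.92062097787857
0.16100215006538374 167.85919685940647
[0.05, 0.0, -0.0, 0.02, 0.1, -0.21]
[0.03, -0.85, -0.0, 0.01, 0.1, -3.21]
[-0.03, -1.69, -0.0, 0.01, 0.1, -6.21]
[-0.14, -2.53, -0.0, 0.01, 0.1, -9.21]
[-0.29, -3.36, -0.0, 0.0, 0.1, -12.21]
[-0.48, -4.18, -0.0, 0.0, 0.1, -15.21]
[-0.72, -4.99, -0.0, -0.0, 0.1, -18.21]
[-0.99, -5.79, 0.0, -0.0, 0.1, -21.21]
[-1.31, -6.58, 0.0, -0.01, 0.1, -24.21]
```

Next come the last 9° or so, taken slowly and watching the force.

Converted, -2.4 cm / 50 = -0.048, -2.1 cm / 50 = -0.042, -8.5 degrees / 60 = -0.1417.

>>> arm_command:
  deltas:
    - [-0.002,-0.012,0,0,0,-0.0333]
    - [-0.002,-0.022,0,0,0,-0.0667]
    - [-0.002,-0.034,0,0,0,-0.1]
    - [-0.004,-0.042,0,0,0,-0.125]
    - [-0.004,-0.048,0,0,0,-0.1417]

```text
time: 3.75
tcp_pos: [0.5404, 0.0265, 0.0585]
tcp_rot: [0.093, 3.138, 0.015]
wrist_force: [10.3, 61.2, 1.6]
grip_width: 0.0106
grasp_force: 34.0
```

Converted, -0.4 cm / 50 = -0.008, -0.2 cm / 50 = -0.004.

>>> arm_command:
  deltas:
    - [0,-0.004,0,0,0,0]
    - [0,-0.008,0,0,0,0]

```text
time: 3.95
tcp_pos: [0.5403, 0.0255, 0.0585]
tcp_rot: [0.094, 3.137, 0.022]
wrist_force: [10.9, 82.8, 3.7]
grip_width: 0.0103
grasp_force: 41.7
```

```bash
python3 arc.py
```

```text
3.95 [0.5403 0.0255 0.0585] ydeg 86.58 F [10.9 82.8  3.7] 0.0103 41.712613105773926
0.16061027853159487 174.87571049229157
[0.09, 0.0, -0.0, 0.82, 0.15, 1.21]
[0.09, -0.84, -0.01, 0.82, 0.17, -1.79]
[0.05, -1.69, -0.02, 0.81, 0.19, -4.79]
[-0.03, -2.53, -0.04, 0.81, 0.21, -7.79]
[-0.16, -3.36, -0.05, 0.8, 0.23, -10.79]
[-0.34, -4.19, -0.06, 0.8, 0.26, -13.79]
[-0.55, -5.01, -0.07, 0.79, 0.28, -16.79]
[-0.81, -5.81, -0.08, 0.78, 0.3, -19.79]
[-1.11, -6.6, -0.09, 0.78, 0.32, -22.79]
```

The bar is against its stop. I'll back off the push, release, and look.

Converted, 0.7 cm / 50 = 0.014, 0.6 cm / 50 = 0.012.

>>> arm_command:
  deltas:
    - [0,0.006,0,0,0,0]
    - [0,0.012,0,0,0,0]
    - [0,0.014,0,0,0,0]

```text
time: 4.25
tcp_pos: [0.5405, 0.0278, 0.0585]
tcp_rot: [0.093, 3.138, 0.008]
wrist_force: [5.9, 22.4, 2.1]
grip_width: 0.0104
grasp_force: 29.3
```

>>> arm_command:
  deltas:
    - [0,0,0,0,0,0]
    - [0,0,0,0,0,0]
    - [0,0,0,0,0,0]
  claw: 5

```text
time: 4.55
tcp_pos: [0.5396, 0.0243, 0.0577]
tcp_rot: [0.095, 3.14, -0.001]
wrist_force: [1.5, 0.2, -0.1]
grip_width: 0.0497
grasp_force: 0.0
```

Converted, -17 cm / 50 = -0.34, -13 cm / 50 = -0.26.

>>> arm_command:
  deltas:
    - [0,0,-0.08,0,0,0]
    - [0,0,-0.16,0,0,0]
    - [0,0,-0.26,0,0,0]
    - [0,0,-0.34,0,0,0]
    - [0,0,-0.34,0,0,0]

```text
time: 5.05
tcp_pos: [0.5412, 0.0241, 0.2334]
tcp_rot: [0.096, 3.132, -0.001]
wrist_force: [-0.7, 0.3, -0.6]
grip_width: 0.0503
grasp_force: 0.0
```

Converted, 15 cm / 50 = 0.3, 10 cm / 50 = 0.2.

>>> arm_command:
  deltas:
    - [-0.04,0.1,0,0,0,0]
    - [-0.08,0.2,0,0,0,0]
    - [-0.1,0.3,0,0,0,0]
    - [-0.1,0.3,0,0,0,0]

```text
time: 5.45
tcp_pos: [0.5991, 0.1752, 0.2264]
tcp_rot: [-0.091, -3.139, -0.001]
wrist_force: [0.1, -0.0, 0.7]
grip_width: 0.0496
grasp_force: 0.0
```

Run:
```python
from h import *
show(); a=snap('side','side2'); b=snap('top','top2')
A=cv2.resize(a['pixels'][165:255,270:370],None,fx=4,fy=4,interpolation=2)
B=cv2.resize(b['pixels'][165:235,255:345],None,fx=4,fy=4,interpolation=2)
C=np.zeros((360,760,3),np.uint8);C[:,:400]=A;C[:280,400:]=B
cv2.imwrite('pics/crop3.png',C[:,:,::-1])
```

```text
5.45 [0.5991 0.1752 0.2264] ydeg 86.68 F [ 0.1 -0.   0.7] 0.0496 0.0
```

View pics/crop3.png

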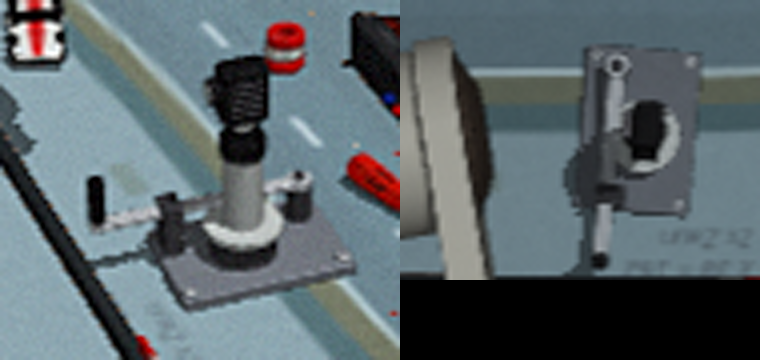

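The bar now lies through the catch at side crop (172,215), with the knob at (96,200). In the top crop the knob is at (600,261). I'll check the bar angle against the stand's yaw and plan the head grasp.

Run:
```python
from h import *
a=dict(np.load('side2.npz'));b=dict(np.load('top2.npz'));b0=dict(np.load('top0.npz'))
def p(x,y): return 255+(x-400)/4,165+y/4
k=tri(a,(294,209.5-165+165-0.0),b,p(600,261)) if 0 else onz(b,*p(600,261),.0855); h=onz(b,*p(616.5,65),.0475)
ka=onz(a,270+96/4,165+178/4,.0855); ha=onz(a,270+301/4,165+178/4,.0475)
for K,H in((k,h),(ka,ha)):
    d=K-H; print(K.round(4),H.round(4),np.hypot(*d[:2]),'yaw',np.degrees(np.arctan2(-d[1],-d[0])))
# stand yaw from screws in the plate corners (top)
g=cv2.cvtColor(b0['pixels'],cv2.COLOR_RGB2GRAY)
sc=[onz(b0,*p(*q),.012)[:2] for q in((589,55),(692,62),(680,207))]
print(np.round(sc,4),np.degrees(np.arctan2(*(sc[1]-sc[2])[::-1])),np.degrees(np.arctan2(*(sc[0]-sc[1])[::-1]))-90)
# collar (dark ring) & flange: points 0.036..0.042 in top view, circle centre
P=cloud(b);m=(abs(P[...,2]-.04)<.0035);m[:180]=0;m[215:]=0;m[:,:306]=0;m[:,330:]=0;q=P[m];print(len(q),cv2.minEnclosingCircle(q[:,:2].astype(np.float32)))
m=P[...,2]>.165;m[:180]=0;m[215:]=0;m[:,:306]=0;m[:,330:]=0;q=P[m];print(cv2.minAreaRect(q[:,:2].astype(np.float32)),np.median(q[:,2]))
PA=cloud(a);m=PA[...,2]>.133;m[:170]=0;m[210:]=0;m[:,:315]=0;m[:,345:]=0;q=PA[m];print('sideheadz',np.percentile(q[:,2],[1,50,99]), q[q[:,2]>.172].mean(0))
```

```text
[0.5401 0.0272 0.0855] [0.6997 0.0125 0.0475] 0.1602778857848231 yaw -5.262025880260388
[0.5422 0.0289 0.0855] [0.7013 0.0114 0.0475] 0.1601160849589646 yaw -6.248533987068954
[[ 0.7116  0.0349]
 [ 0.7052 -0.051 ]
 [ 0.5843 -0.0399]] -5.235158789666756 -4.2308841438349845
57 ((0.6430820822715759, 0.0023700587917119265), 0.03984522819519043)
((0.6403085589408875, -0.006153132766485214), (0.030219458043575287, 0.042503003031015396), 89.21600341796875) 0.17482220878015245
sideheadz [0.13356799 0.16205152 0.17800511] [ 0.63914459 -0.009407    0.17526857]
```

Both views give a bar yaw of about -5.3°, and the plate screws give about -5°, so the latch is fully home. The head centre is (0.643, -0.009), so I'll approach from above.

```bash
python3 -c "
from h import *
print(row([.643,-.009,.24],84.9))"
```

```text
[-5.5, -17.85, -1.34, -0.03, -0.07, 1.74]
```

Converted, -17.8 cm / 50 = -0.356, -5.5 cm / 50 = -0.11, 1.7 degrees / 60 = 0.0283.

>>> arm_command:
  deltas:
    - [0,-0.08,-0.026,0,0,0.0283]
    - [-0.04,-0.18,-0.026,0,0,0.0283]
    - [-0.08,-0.27,-0.026,0,0,0.0283]
    - [-0.11,-0.356,-0.026,0,0,0.0283]
    - [-0.11,-0.356,-0.026,0,0,0.0283]
  claw: 6

```text
time: 6.05
tcp_pos: [0.6429, -0.0169, 0.2398]
tcp_rot: [-0.152, -3.137, 0.003]
wrist_force: [-0.5, 0.7, -0.4]
grip_width: 0.06
grasp_force: 0.0
```

>>> arm_command:
  deltas:
    - [0,0,0,0,0,0]
    - [0,0,0,0,0,0]

```text
time: 6.25
tcp_pos: [0.6422, -0.0101, 0.2407]
tcp_rot: [0.143, 3.138, -0.0]
wrist_force: [0.0, -0.6, 0.2]
grip_width: 0.0605
grasp_force: 0.0
```

```bash
python3 -c "
from h import *
show();print(row([.643,-.009,.133],84.9))"
```

```text
6.25 [ 0.6422 -0.0101  0.2407] ydeg 84.79 F [ 0.  -0.6  0.2] 0.0605 0.0
[-0.07, 0.12, 10.77, -0.0, 0.0, -0.11]
```

Converted, 10.8 cm / 50 = 0.216, 9 cm / 50 = 0.18.

>>> arm_command:
  deltas:
    - [-0.002,0.002,0.06,0,0,0]
    - [-0.002,0.002,0.12,0,0,0]
    - [-0.002,0.002,0.18,0,0,0]
    - [-0.002,0.002,0.216,0,0,0]
    - [-0.002,0.002,0.216,0,0,0]

```text
time: 6.75
tcp_pos: [0.6423, -0.0078, 0.1301]
tcp_rot: [-0.139, -3.135, -0.0]
wrist_force: [0.1, -0.5, 0.5]
grip_width: 0.0601
grasp_force: 0.0
```

>>> arm_command:
  deltas:
    - [0,0,0,0,0,0]
    - [0,0,0,0,0,0]
    - [0,0,0,0,0,0]
    - [0,0,0,0,0,0]
    - [0,0,0,0,0,0]
  claw: 1.5
  force: 40

```text
time: 7.25
tcp_pos: [0.6446, -0.0081, 0.1345]
tcp_rot: [0.141, 3.135, 0.002]
wrist_force: [-0.4, 6.4, 7.9]
grip_width: 0.0233
grasp_force: 40.8
```

```bash
python3 -c "
from h import *
show(); s=snap('side','side3'); cv2.imwrite('pics/crop4.png',cv2.resize(s['pixels'][140:255,270:390],None,fx=5,fy=5,interpolation=2)[:,:,::-1])"
```

```text
7.25 [ 0.6446 -0.0081  0.1345] ydeg 84.85 F [-0.4  6.4  7.9] 0.0233 40.78985095024109
```

View pics/crop4.png

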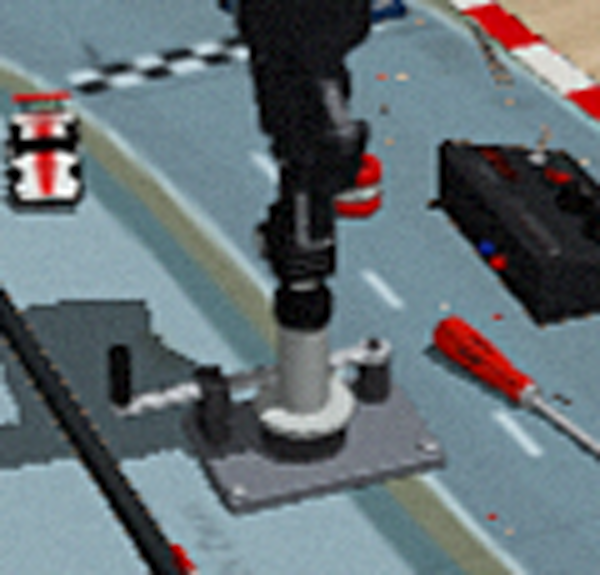

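The fingers hold the head at crop (300,230). The width of 23 mm matches a fully pressed button, and the latch bar is still in the catch at (205,385). Next I raise the head in stages.

Converted, -2.5 cm / 50 = -0.05, -2 cm / 50 = -0.04.

>>> arm_command:
  deltas:
    - [0,0,-0.01,0,0,0]
    - [0,0,-0.02,0,0,0]
    - [0,0,-0.03,0,0,0]
    - [0,0,-0.04,0,0,0]
    - [0,0,-0.05,0,0,0]

```text
time: 7.8
tcp_pos: [0.6441, -0.008, 0.1582]
tcp_rot: [0.141, 3.138, 0.002]
wrist_force: [2.7, 7.1, -4.6]
grip_width: 0.0234
grasp_force: 39.5
```

Converted, -2.5 cm / 50 = -0.05, -2 cm / 50 = -0.04.

>>> arm_command:
  deltas:
    - [0,0,-0.01,0,0,0]
    - [0,0,-0.02,0,0,0]
    - [0,0,-0.03,0,0,0]
    - [0,0,-0.04,0,0,0]
    - [0,0,-0.05,0,0,0]

```text
time: 8.3
tcp_pos: [0.644, -0.0081, 0.1831]
tcp_rot: [0.141, 3.138, 0.002]
wrist_force: [1.5, 5.3, -6.7]
grip_width: 0.0235
grasp_force: 39.6
```

Converted, -2.5 cm / 50 = -0.05, -1.5 cm / 50 = -0.03.

>>> arm_command:
  deltas:
    - [0,0,-0.01,0,0,0]
    - [0,0,-0.02,0,0,0]
    - [0,0,-0.03,0,0,0]
    - [0,0,-0.04,0,0,0]
    - [0,0,-0.05,0,0,0]

```text
time: 8.8
tcp_pos: [0.6439, -0.0081, 0.2079]
tcp_rot: [0.141, 3.138, 0.002]
wrist_force: [1.4, 4.6, -7.2]
grip_width: 0.0236
grasp_force: 39.6
```

```bash
python3 -c "
from h import *
show()"
```

```text
8.8 [ 0.6439 -0.0081  0.2079] ydeg 84.85 F [ 1.4  4.6 -7.2] 0.0236 39.588578939437866
```

Converted, -1.5 cm / 50 = -0.03, -1.2 cm / 50 = -0.024.

>>> arm_command:
  deltas:
    - [0,0,-0.008,0,0,0]
    - [0,0,-0.016,0,0,0]
    - [0,0,-0.024,0,0,0]
    - [0,0,-0.03,0,0,0]
    - [0,0,-0.03,0,0,0]

```text
time: 9.3
tcp_pos: [0.644, -0.0081, 0.2231]
tcp_rot: [0.141, 3.138, 0.002]
wrist_force: [0.8, 5.1, -7.7]
grip_width: 0.0234
grasp_force: 39.7
```

Converted, -0.2 cm / 50 = -0.004, -0.1 cm / 50 = -0.002.

>>> arm_command:
  deltas:
    - [0,0,-0.002,0,0,0]
    - [0,0,-0.004,0,0,0]
    - [0,0,-0.004,0,0,0]

```text
time: 9.6
tcp_pos: [0.6439, -0.0081, 0.2248]
tcp_rot: [0.141, 3.138, 0.002]
wrist_force: [1.2, 3.9, -6.9]
grip_width: 0.0235
grasp_force: 39.7
```

Converted, -0.1 cm / 50 = -0.002.

>>> arm_command:
  deltas:
    - [0,0,-0.002,0,0,0]
    - [0,0,-0.002,0,0,0]

```text
time: 9.8
tcp_pos: [0.6439, -0.0082, 0.2258]
tcp_rot: [0.141, 3.138, 0.002]
wrist_force: [1.4, 5.0, -7.3]
grip_width: 0.0236
grasp_force: 39.7
```

Converted, -0.1 cm / 50 = -0.002.

>>> arm_command:
  deltas:
    - [0,0,-0.002,0,0,0]
    - [0,0,-0.002,0,0,0]

```text
time: 10.0
tcp_pos: [0.6438, -0.0081, 0.2263]
tcp_rot: [-0.141, -3.138, -0.002]
wrist_force: [2.3, 4.2, -9.2]
grip_width: 0.0232
grasp_force: 40.9
```

Converted, -0.1 cm / 50 = -0.002.

>>> arm_command:
  deltas:
    - [0,0,-0.002,0,0,0]
    - [0,0,-0.002,0,0,0]

```text
time: 10.2
tcp_pos: [0.6436, -0.008, 0.2265]
tcp_rot: [-0.141, -3.137, -0.002]
wrist_force: [2.7, 5.4, -15.8]
grip_width: 0.0238
grasp_force: 41.0
```

The hard stop is felt: force rises to 16 N while the height stays at 0.2265, about 92 mm above the stowed height. I'll take one check picture.

```bash
python3 -c "
from h import *
s=snap('side','side4'); show(); cv2.imwrite('pics/crop5.png',cv2.resize(s['pixels'][140:255,270:390],None,fx=5,fy=5,interpolation=2)[:,:,::-1])"
```

```text
10.25 [ 0.6436 -0.008   0.2266] ydeg 84.86 F [  2.2   5.5 -15.8] 0.0233 40.9565931558609
```

View pics/crop5.png

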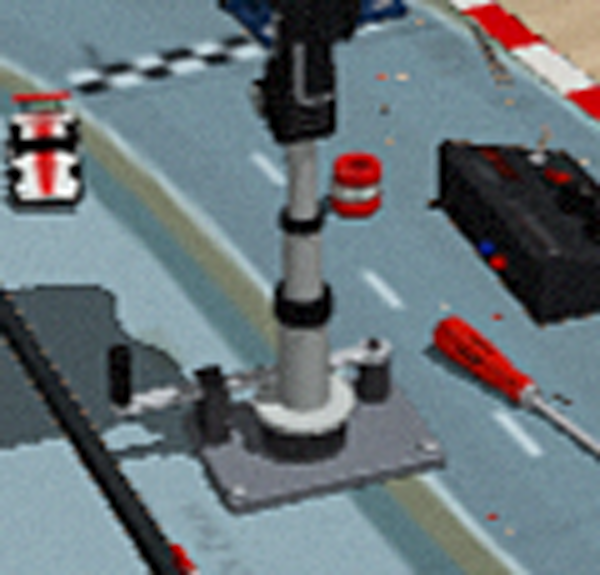

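Both sections are fully out, with collars at (300,220) and (303,305). The foot is down in the stand and the latch is home at (205,385). I'm handing in.

```bash
python3 -c "
from rig import arm
print(arm.sign_off())"
```

```text
the job is handed in; nothing more can be done
None
```

The job is handed in at about 10 s on the robot's clock: the latch is fully home over the foot flange, and the mast is at its second stop with the gripper still holding the head up and its button pressed.

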